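# Nest the measuring dipper in the handled pot and shut the drawer

### The arm

A 6-joint arm with a two-finger parallel gripper is mounted at the origin on the work surface. World frame = base frame: x ahead of the robot, y to its left, z up, the work surface at z = 0. Lengths are in mm, angles in rad, forces in N, time in s.
With the tool pointing down it reaches from about 275 to 750 mm from the base axis. Payload 10.2 kg.
Tool frame: the origin (TCP) lies midway between the tips of the shut fingers; the grasp point (between the pads) lies 19 mm behind it (ctrl.grip_depth is the distance from the TCP to the grasp point, in mm); y points along the fingers, x is the direction in which the jaws open and shut, and the axes are right-handed (so a half turn about y gives the same grasp; the last joint's range is limited). The gripper opens to 85 mm and grips with 20 to 120 N. Pads are 22 mm wide; open, the fingers measure 114 mm over their backs; the gripper's body (76 mm by 85 mm) begins 54 mm behind the grasp point. The pads swing forward as they close: fully open they stand 13 mm farther back than shut.
Start: joints at [-1.33, 0.313, 1.498, -0, 1.331, -0.223], TCP at [234.848, -469.551, 231.294] pointing down, gripper open.
Joint ranges: [-2.94, 2.94], [-0.97, 2.17], [0.19, 2.56], [-1.23, 4.37], [0.02, 3.11], [-2.88, 2.88]. Speed limits (rad/s): [2.39, 2.39, 3.01, 3.14, 3.14, 3.14].

### API

Orientations are given as a unit quaternion [w, x, y, z].
In Python, from rig import ctrl gives the robot as it stands. The module is installed in compiled form; this text tells all that it offers.
- The arm moves only by the tool drive_tool, never from a script. Its arguments are lists of equal length, an entry for each row: "gripper": the closure, from 0 (fully open) to 1 (shut); "offset": the shift along the tool's x, y, z in m, a list of three; "turn": the turn about the tool's y in degrees. In form: {"gripper": [gripper, ...], "offset": [[tx, ty, tz], ...], "turn": [turn, ...]}. A call has 1 to 20 rows; each row shifts and turns the commanded pose from where the row before left it, along the tool's axes as they then stand; what a row does not reach is not made up. A row lasts 1/12 s, in which the tool goes at most 41.7 mm and 7.16 degrees, less where a joint would pass 70% of its speed; a pose out of reach is approached as far as the arm can. A call is refused whole if a number of a shift passes 0.0417 or a number of a turn 7.16, either way. A call with a gripper value outside its range is refused whole. The fingers move at their own pace and stop on an object; "force" is the grip in N (left out, the last holds). Time passes only in rows, so rows that do not move let the fingers close. It gives the time, the measured TCP pose, the force and the opening at its end, in the units of the state.
- ctrl.sense(): the state, without advancing time (a new reading comes with each control period).
- ctrl.capture(name): name is "scene" or "top"; returns (picture, depth): 480x640x3 uint8, red, green, blue; 480x640 float32, mm along the optical axis (not along the pixel's ray), 0 where there is no reading.
- ctrl.camera_params(name): a dict with "fovy" (degrees; the focal length in pixels is half the picture's height over the tangent of half this angle, whatever the lens; pixels are square), "cx", "cy" (the principal point, pixels), "view" (4x4, takes a point from world to camera coordinates). Camera axes: x right, y down, z forward; pixel columns grow to the right and rows downward; lengths in mm; the calibration is good to about 2 mm. A picture is of the moment at which its call begins. camera_params takes no time and is no camera call.
- ctrl.finish_job(): hands the job in, once; it reports no verdict.
Trained networks look in the newest picture that a camera, given by its name, has taken for a name from the list of things; names that differ only in an ending like _2 or _b are one class to them, and where a whole thing is asked for, a point or a joint stands for the part that bears it (a point fixed in the world has none). Each returns a list of dicts, best first, with "score" (0 to 1); they miss things now and then, are a little off and sometimes report something else, mostly with a low value. They report only what shows in the picture. A call takes as long as a camera call. They do not tell look-alikes from the thing itself.
- ctrl.boxes_of(camera, query): "centre" ([x, y, z] in mm, in the coordinates of the camera as it stood for that picture, good to about 4 mm: the middle of the surface that is visible of it).
- ctrl.regions_of(camera, query): "mask" (480x640 bool, what is visible of it).
- ctrl.pinpoint(camera, query): "centre" ([x, y, z] in mm, in the coordinates of the camera as it stood for that picture, good to about 4 mm: a listed point, or the origin of a listed thing).
The state is a dict: "time_s": time; "joints": joint angles; "dq": joint speeds; "tau": joint torques, N m; "eef_pos": TCP position; "ee_rot": TCP orientation; "force": force on the tool from outside, world axes, zero at the start; "wrist_torque": the same for the moment, N m; "grip_width": opening from 0.0 (shut) to 1.0 (fully open).
Only numpy, scipy, OpenCV 4.12 (cv2) and the standard library are available. Lean on these libraries where they do the work, as an engineer would, in place of code of your own. Each camera call takes 0.05 s, during which the arm holds its last target.

### The job

Put the steel dipper away: lower it upright into the small pot that stands in the open drawer, with its handle turned to pass beside the pot's two red loop handles so that it sits flat on the pot's floor, then push the drawer fully shut with both inside. Set the dipper down rather than dropping it, do not tip the pot, and leave the white jug, the black spool and the glass jar where they stand.

Things in the scene. Friction and masses are not known exactly. Their poses are not given: they have to be found in the camera images.
- dipper: loose tall round steel measuring cup, 0.18 to 0.29 kg, upright on the bench left or right of the drawer unit. Outer diameter 62 (54 at the foot), height 95, wall 2.5. One flat level handle points along its own +x. Origin: centre of the underside; z up. It can be gripped across the diameter from above, square to the handle; its top 25 stay above the handle level and free when nested.
- dipper_handle (a point): far end of the dipper's handle, 91 from the dipper's axis and 71 above its foot. The handle is blue, 18 wide and 6 thick, level, its underside 68 above the foot.
- pot: loose round aluminium pot, 0.6 to 0.9 kg, standing on the drawer's floor. Outer diameter 79, inner about 72, floor 4 thick: nested, the dipper's origin is 4 above the pot's. Origin: centre of the underside; z up. Its two red loop handles sit opposite each other on a dark band that can be slipped round (stiff, 0.3 N m): the loops may point any way and THIS POSE DOES NOT TELL WHERE: look or feel.
- pot_rim (a point): centre of the pot's mouth, 62 above its underside. Red loops: upright arches of 8 mm bar, standing 56 to 64 out from the axis, 80 wide along the tangent, tops 36 over the rim. A dipper handle that comes down on a loop stops about 26 short of its seat; more than about 43 degrees away from both loops it passes, 10 above the rim. So of two directions a quarter turn apart one passes.
- mouth (a point): foot of the open mouth of the fixed low white drawer unit: middle of its robot-side edge, at bench height; x points into the unit. The unit is 300 deep, 320 wide (y), 150 high, lying wholly at x > 0 of this point. Clear height at the mouth 136 above the bench, drawer floor 20 above the bench. The nested dipper's top is 119 above the bench; not fully nested it strikes the top board.
- drawer (a joint): opening of the drawer in m: 0 is shut, starts at 0.17 to 0.19; slides stiffly (2.5 N) along the unit's -x, stays where left. Inside 265 wide, side walls 70 above the bench, green front panel 318 wide, 12 thick, from 16 to 138 above the bench. The pot stands 75 to 100 from both panel and mouth: the dipper's handle has room sideways or diagonally, not straight at panel or unit.
- drawer_front (a point): middle of the outer (robot-side) face of the green front panel, 77 above the bench; its x axis points into the unit. Push here along +x to shut the drawer.
- jug: bystander: white plastic jug with blue cap, 72 diameter, 150 high, about 0.5 kg, standing on the bench on the other side from the dipper. Origin: centre of the underside.
- spool: bystander: black spool, 44 diameter, 40 high, 0.06 kg, standing on the bench. Origin: centre of the underside.
- pinjar: bystander: glass jar with steel lid, 52 diameter, 60 high, 0.2 kg, standing on the bench. Origin: centre of the underside.
There are look-alikes about, which are no part of the job. What is shaped like the dipper but purple or yellow is not meant.

How it is judged:
By the outcome, as a careful person would: the job done as asked, in the order asked, and still so for the second after the job is handed in, with the robot touching nothing.
It also fails if it takes over 64 s, if anything falls off the work surface, if the arm or the gripper's body presses on something with over 40 N, if the wrist force passes 120 N, or if a joint passes its speed limit or range.

## Working session

There is one attempt and no reset: what is moved stays moved. The work goes in short steps, Python scripts to look and compute and a tool call to move; the robot and the scene stay as the last step left them, time stands still between calls to the robot, and variables do not carry over. Pictures are saved under pics/ and viewed, and the job is handed in when it is done.

Besides the shell and the picture viewer there is one more tool, called as name([rows], argument=value, ...), one row to a line, values as JSON. drive_tool: Moves the arm, as the interface text tells. Its arguments: {"type":"object","properties":{"gripper":{"type":"array","items":{"type":"number"}},"offset":{"type":"array","items":{"type":"array","items":{"type":"number"}}},"turn":{"type":"array","items":{"type":"number"}},"force":{"type":"number"}},"required":["gripper","offset","turn"]}

```bash
mkdir -p pics; cat > h.py <<'E'
from rig import ctrl
import numpy as np, cv2
def par(n):
    p=ctrl.camera_params(n); f=240/np.tan(np.radians(p['fovy'])/2); return f,p['cx'],p['cy'],np.array(p['view'])
def c2w(n,c):
    V=par(n)[3]; return (np.linalg.inv(V)@np.r_[c,1])[:3]
def w2p(n,P):
    f,cx,cy,V=par(n); c=(V@np.r_[P,1])[:3]; return np.array([cx+f*c[0]/c[2],cy+f*c[1]/c[2]])
def cloud(n,D):
    f,cx,cy,V=par(n); v,u=np.mgrid[:480,:640]
    c=np.stack([(u-cx)/f*D,(v-cy)/f*D,D,np.ones_like(D)],-1)
    return (c@np.linalg.inv(V).T)[...,:3]
def save(n,im): cv2.imwrite('pics/'+n+'.png',im[...,::-1])
E
python3 - <<'E'
from h import *
for n in ('scene','top'):
    im,D=ctrl.capture(n); save(n+'0',im); np.savez('/tmp/'+n+'0',im=im,D=D)
    print(n,ctrl.camera_params(n)['fovy'],np.linalg.inv(par(n)[3])[:3].round(2).tolist())
    for q in ['dipper','dipper_handle','pot','pot_rim','mouth','drawer_front','jug','spool','pinjar']:
        for r in ctrl.pinpoint(n,q)[:4]:
            w=c2w(n,r['centre']); print(n,q,round(r['score'],2),w.round(0),w2p(n,w).round(0))
print(ctrl.sense(),ctrl.grip_depth)
E
```

```text
scene 53.78947802424805 [[-0.69, 0.61, -0.38, 963.19], [0.72, 0.59, -0.36, 442.85], [0.01, -0.53, -0.85, 1175.36]]
scene dipper 0.77 [ 536. -481.    1.] [198. 181.]
scene dipper 0.76 [ 440. -339.   -3.] [251. 190.]
scene dipper_handle 0.91 [ 414. -252.   63.] [275. 187.]
scene dipper_handle 0.78 [ 342. -297.   67.] [282. 165.]
scene dipper_handle 0.74 [ 457. -433.   70.] [224. 161.]
scene pot 0.63 [572.  32.  23.] [306. 287.]
scene pot 0.43 [451. 349.  -1.] [425. 337.]
scene pot_rim 0.78 [570.  29.  82.] [305. 276.]
scene mouth 0.76 [654.  30.   2.] [284. 310.]
scene drawer_front 0.66 [470.  16.  78.] [328. 250.]
scene jug 0.77 [452. 351.  -0.] [426. 338.]
scene spool 0.64 [694. 391.   1.] [378. 420.]
scene pinjar 0.74 [ 646. -399.   -1.] [187. 217.]
scene pinjar 0.47 [572.  30.  83.] [305. 276.]
top 48.255807238655905 [[0.01, -0.98, 0.2, 224.71], [-1.0, -0.01, 0.0, -24.4], [0.0, -0.2, -0.98, 1449.35]]
top dipper 0.73 [ 540. -478.    3.] [481. 231.]
top dipper 0.72 [ 261. -325.   -6.] [427. 333.]
top dipper_handle 0.9 [ 346. -297.   67.] [421. 299.]
top dipper_handle 0.77 [ 460. -438
[... 461 characters left out ...]
00.   -5.] [450. 192.]
{'time_s': 1.0, 'joints': array([-1.33042375e+00,  3.12894036e-01,  1.49768849e+00,  2.90556169e-05,
        1.33094225e+00, -2.23350624e-01]), 'dq': array([-0.00024168, -0.00098539, -0.00042569,  0.00070666, -0.00011796,
       -0.00105154]), 'tau': array([-1.09673285e-03, -4.12170911e+01, -2.59897578e+01, -3.22910091e-04,
        4.23605370e-04,  1.65148049e-05]), 'eef_pos': array([ 234.84789324, -469.57296855,  231.30156898]), 'ee_rot': array([-0.60150401,  0.60152343, -0.37170326,  0.37175149]), 'force': array([ 0.25228879, -0.7423867 ,  0.31194042]), 'wrist_torque': array([-0.0173159 , -0.01776954, -0.02785937]), 'grip_width': 1.001838927436214} 18.700000000000003
```

View pics/scene0.png

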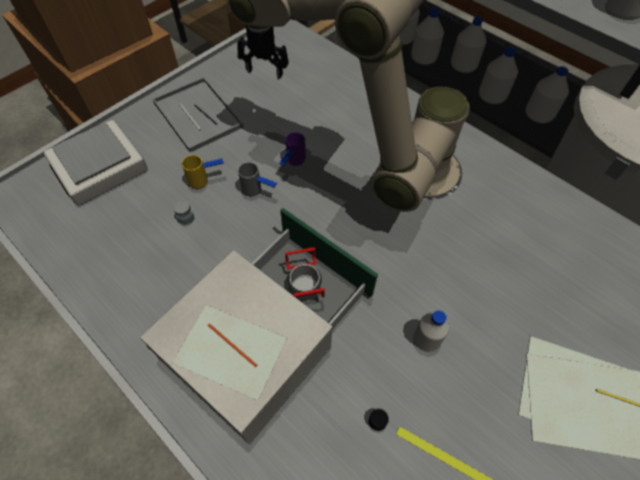

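View pics/top0.png

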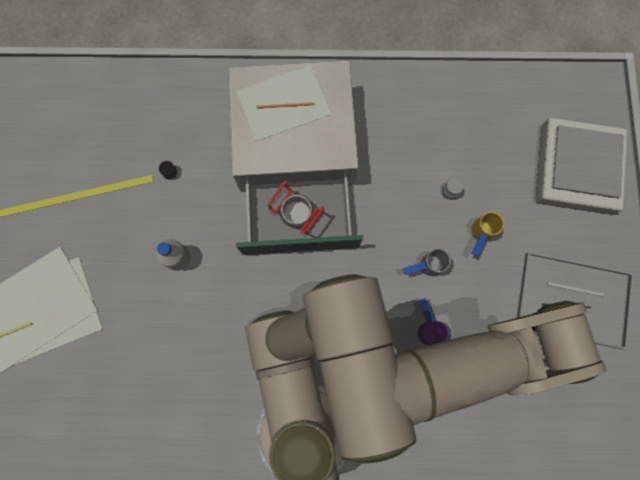

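```bash
python3 - <<'E'
from h import *
a=np.load('/tmp/top0.npz')['im']; 
c1=cv2.resize(a[210:360,370:530],None,fx=3.7,fy=3.7,interpolation=2)
save('crop_top_dip',c1)
c2=cv2.resize(a[150:270,230:370],None,fx=5,fy=5,interpolation=2)
save('crop_top_pot',c2)
a=np.load('/tmp/scene0.npz')['im']
save('crop_scene_pot',cv2.resize(a[220:340,230:370],None,fx=5,fy=5,interpolation=2))
E
```

```text
(no output)
```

View pics/crop_top_dip.png

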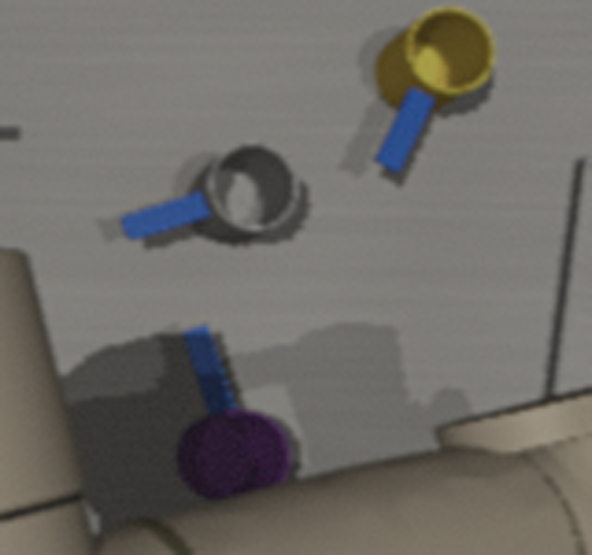

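View pics/crop_top_pot.png

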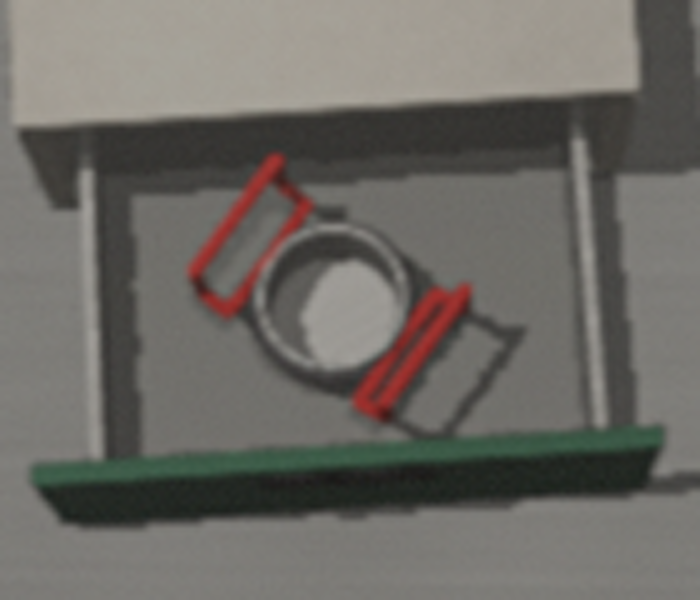

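View pics/crop_scene_pot.png

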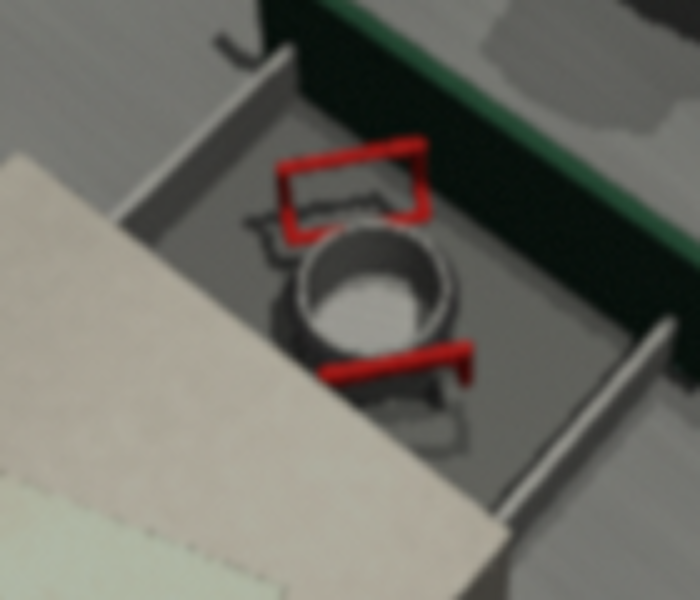

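The grey dipper is at top px (437,262), with its blue handle ending at about (404,272). The look-alikes are the yellow cup at (489,226) and the purple one at (432,332), and the crop confirms the grey steel one. The pot is at (296,211), with its loops up-left at (281,196) and down-right at (315,222). Next I'll refine the poses from depth.

```bash
cat >> h.py <<'E'
from scipy.optimize import least_squares
from scipy.spatial.transform import Rotation as Ro
def circ(P,r=None):
    m=P.mean(0)
    f=lambda p:np.hypot(P[:,0]-p[0],P[:,1]-p[1])-(p[2] if r is None else r)
    s=least_squares(f,[*m,30],loss='soft_l1',f_scale=2); return s.x
def tool():
    s=ctrl.sense(); q=s['ee_rot']; R=Ro.from_quat([q[1],q[2],q[3],q[0]]).as_matrix()
    return np.array(s['eef_pos']),R,s
E
python3 - <<'E'
from h import *
p,R,s=tool(); print(p,R.round(3).tolist())
for n in ('top','scene'):
    z=np.load(f'/tmp/{n}0.npz'); im=z['im'].astype(int); W=cloud(n,z['D'])
    r,g,b=im[...,0],im[...,1],im[...,2]
    near=lambda c,d:np.hypot(W[...,0]-c[0],W[...,1]-c[1])<d
    # dipper rim
    m=near((441,-339),60)&(abs(W[...,2]-95)<5)&(z['D']>0); P=W[m]; print(n,'rim',m.sum(),circ(P[:,:2]).round(1),circ(P[:,:2],30).round(1),P[:,2].max())
    m=near((430,-310),110)&(b>r+40)&(b>g+25)&(W[...,2]>60)&(W[...,2]<85)&near((427,-300),60); P=W[m]
    print(' handle',m.sum(),P.mean(0).round(1)); c=P.mean(0)[:2]; e=np.linalg.svd(P[:,:2]-c)[2][0]; print(' dir',np.degrees(np.arctan2(e[1],e[0])))
    m=near((576,30),50)&(abs(W[...,2]-82)<4)&~(r>g+40); P=W[m]; print(' potrim',m.sum(),circ(P[:,:2]).round(1),circ(P[:,:2],38).round(1))
    m=near((576,30),90)&(r>g+50)&(W[...,2]>105); P=W[m]; print(' loops',m.sum())
    t=least_squares(lambda q:np.abs((P[:,0]-q[0])*np.cos(q[2])+(P[:,1]-q[1])*np.sin(q[2]))-60,[576,30,.9],loss='soft_l1',f_scale=2); print(t.x[:2],np.degrees(t.x[2]))
    m=(g>r+12)&(W[...,2]>132)&(W[...,2]<145)&near((475,17),200); P=W[m]; print(' panel top',m.sum(),P.mean(0).round(1) if m.sum() else '', np.degrees(np.arctan(np.polyfit(P[:,1],P[:,0],1)[0])) if m.sum() else '')
    for q in ('jug','spool','pinjar'): pass
E
```

```text
[ 234.84789324 -469.57296855  231.30156898] [[0.447, 0.0, 0.894], [-0.894, -0.0, 0.447], [0.0, -1.0, 0.0]]
top rim 84 [ 443.8 -338.    29.4] [ 443.7 -338.    30. ] 98.93639589466693
 handle 159 [ 425.  -280.    72.5]
 dir -72.52871313042569
 potrim 102 [577.3  28.   37.8] [577.3  28.   30. ]
 loops 159
[535.91738364  57.1791046 ] 55.22170510026851
 panel top 568 [481.2  17.1 137.1] -4.153010305674859
scene rim 70 [ 440.  -337.7   29.5] [ 440.  -337.7   30. ] 98.51795395895351
 handle 109 [ 421.3 -279.9   73.1]
 dir 107.53502249724816
 potrim 115 [573.6  29.1  37.5] [573.6  29.1  30. ]
 loops 199
[537.53976712  54.30622709] 55.743201536814205
 panel top 530 [478.   26.1 136.8] -4.182561669251013
```

drive_tool([
  [0, 0, 0],
  [0, 0, 0],
  [0, 0, 0],
  [0, 0, 0],
  [0, 0, 0],
  [0, 0, 0],
  [0, 0, 0],
  [0, 0, 0],
  [0, 0, 0],
  [0, 0, 0],
  [0, 0, 0],
  [0, 0, 0],
], gripper=[0, 0, 0, 0, 0, 0, 0, 0, 0, 0, 0, 0], turn=[-6.75, -6.75, -6.75, -6.75, -6.75, -6.75, -6.75, -6.75, -6.75, -6.75, -6.75, -6.75])

```text
time_s: 2.0
eef_pos: [234.8, -469.5, 231.3]
ee_rot: [0.698, -0.698, -0.11, 0.11]
force: [0.8, -0.7, 0.1]
grip_width: 1.001
```

drive_tool([
  [0.0296, 0, 0.0079],
  [0.0296, 0, 0.0079],
  [0.0296, 0, 0.0079],
  [0.0296, 0, 0.0079],
  [0.0296, 0, 0.0079],
  [0.0296, 0, 0.0079],
  [0.0296, 0, 0.0079],
  [0.0296, 0, 0.0079],
  [0, 0, 0],
  [0, 0, 0],
], gripper=[0, 0, 0, 0, 0, 0, 0, 0, 0, 0], turn=[0, 0, 0, 0, 0, 0, 0, 0, 0, 0])

```text
time_s: 2.83
eef_pos: [442.3, -337.0, 231.1]
ee_rot: [0.699, -0.699, -0.109, 0.109]
force: [-1.0, -0.5, 0.1]
grip_width: 0.999
```

```bash
python3 - <<'E'
from h import *
p,R,s=tool(); print(p,R.round(3).tolist(),s['joints'],s['time_s'])
print('to dipper (tool):',R.T@(np.array([442,-338,60])-p))
E
```

```text
[ 442.30294685 -336.99529517  231.10831671] [[0.953, -0.0, -0.304], [0.304, 0.0, 0.953], [-0.0, -1.0, 0.0]] [-8.61716993e-01  3.81864137e-01  1.40201380e+00 -1.54469236e-04
  1.35792464e+00 -1.17087281e+00] 2.8333
to dipper (tool): [ -0.55651832 171.10832581  -0.8879082 ]
```

drive_tool([
  [0, 0.025, -0.001],
  [0, 0.025, 0],
  [0, 0.025, 0],
  [0, 0.02, 0],
  [0, 0.015, 0],
  [0, 0.015, 0],
  [0, 0.012, 0],
  [0, 0.012, 0],
  [0, 0.012, 0],
  [0, 0.01, 0],
  [0, 0, 0],
], gripper=[0, 0, 0, 0, 0, 0, 0, 0, 0, 0, 0], turn=[0, 0, 0, 0, 0, 0, 0, 0, 0, 0, 0])

```text
time_s: 3.75
eef_pos: [440.5, -338.7, 58.5]
ee_rot: [0.7, -0.698, -0.107, 0.108]
force: [0.3, 0.7, 1.0]
grip_width: 1.003
```

drive_tool([
  [0, 0, 0],
  [0, 0, 0],
  [0, 0, 0],
  [0, 0, 0],
  [0, 0, 0],
  [0, 0, 0],
  [0, 0, 0],
  [0, 0, 0],
  [0, 0, 0],
  [0, 0, 0],
], gripper=[0.15, 0.2, 0.25, 0.3, 0.4, 0.5, 0.6, 0.6, 0.6, 0.6], turn=[0, 0, 0, 0, 0, 0, 0, 0, 0, 0], force=40)

```text
time_s: 4.58
eef_pos: [441.9, -339.4, 61.6]
ee_rot: [-0.698, 0.699, 0.108, -0.108]
force: [-3.0, -0.0, 5.7]
grip_width: 0.732
```

```bash
python3 - <<'E'
from h import *
im,D=ctrl.capture('scene'); save('grip1',cv2.resize(im[60:260,150:390],None,fx=3,fy=3,interpolation=2)); print(ctrl.sense()['grip_width']*85)
E
```

```text
61.75506118003601
```

View pics/grip1.png

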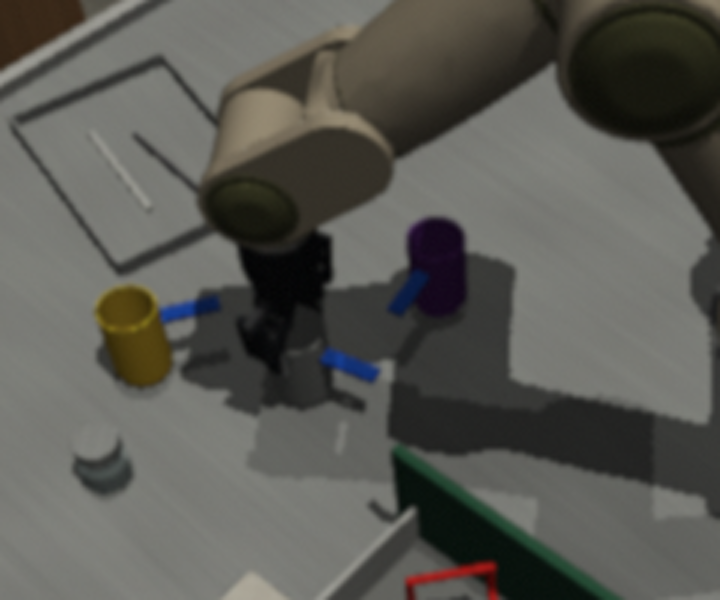

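The picture shows the grey dipper held across its diameter at crop px (300,360), with the handle free. The opening reads 61.8 mm, which matches the 62 mm rim. Next I lift it and carry it over the pot.

drive_tool([
  [0, -0.005, 0],
  [0, -0.01, 0],
  [0, -0.015, 0],
  [0, -0.02, 0],
  [0, -0.02, 0],
  [0, -0.02, 0],
  [0, -0.02, 0],
  [0, -0.02, 0],
  [0, -0.02, 0],
  [0, -0.015, 0],
  [0, -0.005, 0],
  [0, 0, 0],
], gripper=[0.6, 0.6, 0.6, 0.6, 0.6, 0.6, 0.6, 0.6, 0.6, 0.6, 0.6, 0.6], turn=[0, 0, 0, 0, 0, 0, 0, 0, 0, 0, 0, 0])

```text
time_s: 5.63
eef_pos: [442.1, -338.9, 231.8]
ee_rot: [-0.698, 0.7, 0.109, -0.108]
force: [-0.6, -0.4, -2.5]
grip_width: 0.725
```

drive_tool([
  [0.007, 0, 0.01],
  [0.013, 0, 0.018],
  [0.015, 0, 0.0194],
  [0.015, 0, 0.0194],
  [0.015, 0, 0.0194],
  [0.015, 0, 0.0194],
  [0.015, 0, 0.0194],
  [0.015, 0, 0.0194],
  [0.015, 0, 0.0194],
  [0.015, 0, 0.0194],
  [0.015, 0, 0.0194],
  [0.015, 0, 0.0194],
  [0.015, 0, 0.0194],
  [0.015, 0, 0.0194],
  [0.015, 0, 0.0194],
  [0.015, 0, 0.0194],
  [0.007, 0, 0.01],
  [0, 0, 0],
  [0, 0, 0],
  [0, 0, 0],
], gripper=[0.6, 0.6, 0.6, 0.6, 0.6, 0.6, 0.6, 0.6, 0.6, 0.6, 0.6, 0.6, 0.6, 0.6, 0.6, 0.6, 0.6, 0.6, 0.6, 0.6], turn=[0, 0, 0, 0, 0, 0, 0, 0, 0, 0, 0, 0, 0, 0, 0, 0, 0, -6, -6, 0])

```text
time_s: 7.3
eef_pos: [573.7, 28.4, 229.3]
ee_rot: [0.684, -0.683, -0.181, 0.183]
force: [-0.4, 0.3, -1.4]
grip_width: 0.725
```

drive_tool([
  [0, 0, 0],
  [0, 0, 0],
  [0, 0, 0],
  [0, 0, 0],
], gripper=[0.6, 0.6, 0.6, 0.6], turn=[-2, 0, 0, 0])

```text
time_s: 7.63
eef_pos: [574.1, 27.8, 230.1]
ee_rot: [0.681, -0.681, -0.191, 0.192]
force: [0.2, 0.1, -0.9]
grip_width: 0.725
```

```bash
cat > m.py <<'E'
from h import *
import sys
tag=sys.argv[1]
p,R,s=tool(); print(p.round(1),R.round(3).tolist(),s['time_s'],s['force'].round(1),s['grip_width']*85)
for n in ('top','scene'):
    im,D=ctrl.capture(n); np.savez(f'/tmp/{n}{tag}',im=im,D=D)
    u,v=w2p(n,np.array([575,28,100])).astype(int); v=max(v,90)
    save(n+tag,cv2.resize(im[v-90:v+90,u-110:u+110],None,fx=3.3,fy=3.3,interpolation=2))
    for q in ('dipper','dipper_handle','pot','pot_rim'):
        for r in ctrl.pinpoint(n,q)[:3]:
            w=c2w(n,r['centre'])
            if w[1]>-150: print(n,q,round(r['score'],2),w.round(1))
E
python3 m.py 1
```

```text
[574.1  27.8 230.1] [[0.853, -0.0, -0.521], [0.521, 0.0, 0.853], [-0.0, -1.0, 0.0]] 7.6333 [ 0.2  0.1 -0.9] 61.63025916333624
top pot 0.45 [575.6  30.   20.2]
scene dipper 0.85 [574.1  29.7 166.3]
scene dipper_handle 0.76 [524.8 105.2 236.1]
scene pot 0.74 [570.3  31.1  21.6]
scene pot 0.53 [469.3  16.8  76.8]
scene pot_rim 0.95 [572.6  29.4  86.2]
```

View pics/scene1.png

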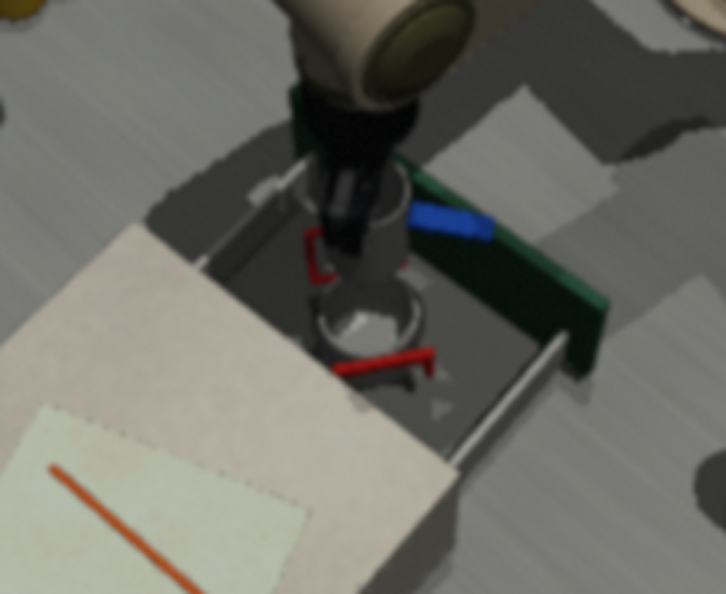

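View pics/top1.png

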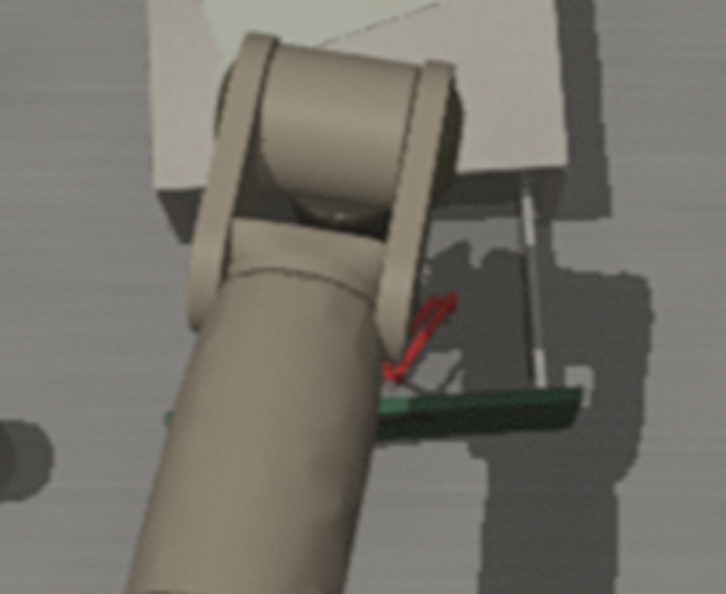

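The scene crop shows the dipper hanging upright over the pot at (370,220). The handle points right to (490,225), and the loops are at (330,240) and (385,362). I'll measure the offset between dipper and pot within this one camera.

```bash
python3 - <<'E'
from h import *
n='scene'; z=np.load('/tmp/scene1.npz'); im=z['im'].astype(int); W=cloud(n,z['D']); r,g,b=im[...,0],im[...,1],im[...,2]
near=lambda c,d:np.hypot(W[...,0]-c[0],W[...,1]-c[1])<d
m=near((574,30),45)&(W[...,2]>255)&(W[...,2]<268)&(r>45); P=W[m]; print('n',m.sum(),P[:,2].max(),circ(P[:,:2]),circ(P[:,:2]))
print(np.histogram(W[near((574,30),45)][:,2],bins=np.arange(160,290,5)))
m=(b>r+40)&(b>g+25)&near((550,60),90)&(W[...,2]>190); P=W[m]; c=P.mean(0); e=np.linalg.svd(P[:,:2]-c[:2])[2][0]; print('handle',m.sum(),c,np.degrees(np.arctan2(e[1],e[0])), np.percentile(P[:,2],[10,50,90]))
# dipper outer wall points: side, radius by height
m=near((574,30),40)&(W[...,2]>175)&(W[...,2]<215); P=W[m]
# taper model: centre at radius 27 at foot to 31
f=lambda q:np.hypot(P[:,0]-q[0],P[:,1]-q[1])-(27+4*(P[:,2]-167)/95)
print('wall',m.sum(),least_squares(f,[574,30],loss='soft_l1',f_scale=1.5).x)
m=near((574,30),50)&(abs(W[...,2]-82)<4)&~(r>g+40); P=W[m]; print('potrim',m.sum(),circ(P[:,:2]))
E
```

```text
n 48 266.22995290422637 [572.70754101  30.54224961  28.74252074] [572.70754101  30.54224961  28.74252074]
(array([ 0,  1,  8, 19, 30, 29, 27, 33, 34, 27, 29, 32, 20, 19, 18, 32, 63,
       29, 25, 30, 42,  4,  0,  1,  4]), array([160, 165, 170, 175, 180, 185, 190, 195, 200, 205, 210, 215, 220,
       225, 230, 235, 240, 245, 250, 255, 260, 265, 270, 275, 280, 285]))
handle 200 [540.80802487  81.47629015 241.81602656] 121.56565197369821 [238.915698   241.9677241  244.10010933]
wall 228 [572.73258267  30.54923166]
potrim 82 [573.41368507  29.04457171  37.78486785]
```

drive_tool([
  [0, 0.006, -0.0017],
  [0, 0.012, 0],
  [0, 0.014, 0],
  [0, 0.014, 0],
  [0, 0.012, 0],
  [0, 0.01, 0],
  [0, 0.008, 0],
  [0, 0.008, 0],
  [0, 0.006, 0],
  [0, 0, 0],
  [0, 0, 0],
], gripper=[0.6, 0.6, 0.6, 0.6, 0.6, 0.6, 0.6, 0.6, 0.6, 0.6, 0.6], turn=[0, 0, 0, 0, 0, 0, 0, 0, 0, 0, 0])

```text
time_s: 9.05
eef_pos: [575.2, 26.5, 140.3]
ee_rot: [0.68, -0.68, -0.192, 0.192]
force: [0.2, -0.1, -1.9]
grip_width: 0.725
```

drive_tool([
  [0, 0.005, 0],
  [0, 0.005, 0],
  [0, 0.005, 0],
  [0, 0.005, 0],
  [0, 0.005, 0],
  [0, 0.005, 0],
  [0, 0, 0],
  [0, 0, 0],
], gripper=[0.6, 0.6, 0.6, 0.6, 0.6, 0.6, 0.6, 0.6], turn=[0, 0, 0, 0, 0, 0, 0, 0])

```text
time_s: 9.72
eef_pos: [575.1, 26.5, 110.0]
ee_rot: [0.681, -0.68, -0.192, 0.193]
force: [0.7, 0.1, -1.6]
grip_width: 0.725
```

```bash
python3 m.py 2
```

```text
[575.1  26.5 110. ] [[0.852, -0.0, -0.524], [0.524, 0.0, 0.852], [-0.0, -1.0, 0.0]] 9.7167 [ 0.7  0.1 -1.6] 61.65327999405461
top pot 0.39 [475.5  14.   74.2]
scene dipper_handle 0.92 [524.9 103.  114.6]
scene pot 0.72 [573.2  31.3  21.8]
scene pot_rim 0.72 [571.5  28.1  84.6]
```

View pics/scene2.png

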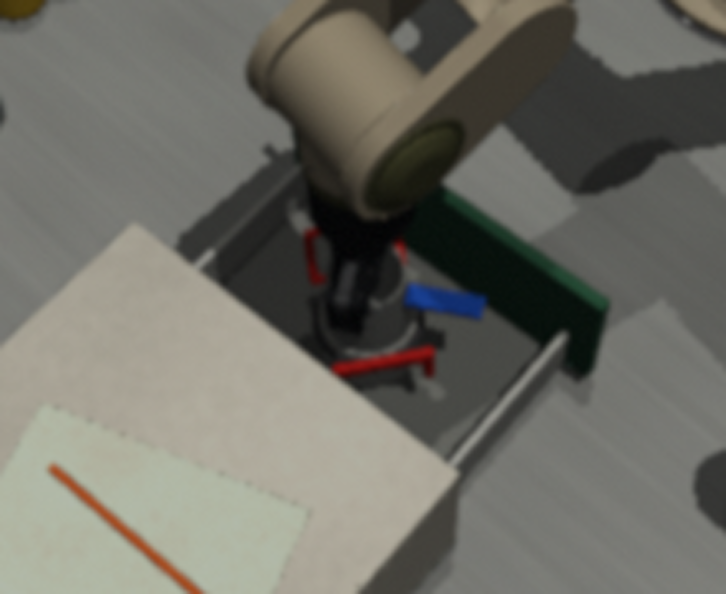

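The dipper is inside the pot mouth with no contact force yet, and the handle at (445,300) lies clear of both loops. I'll lower it on gently.

drive_tool([
  [0, 0.004, 0],
  [0, 0.004, 0],
  [0, 0.004, 0],
  [0, 0.004, 0],
  [0, 0.003, 0],
  [0, 0.002, 0],
  [0, 0, 0],
  [0, 0, 0],
], gripper=[0.6, 0.6, 0.6, 0.6, 0.6, 0.6, 0.6, 0.6], turn=[0, 0, 0, 0, 0, 0, 0, 0])

```text
time_s: 10.88
eef_pos: [575.2, 26.5, 89.3]
ee_rot: [0.68, -0.68, -0.192, 0.192]
force: [0.3, -0.7, -2.0]
grip_width: 0.725
```

drive_tool([
  [0, 0.001, 0],
  [0, 0.001, 0],
  [0, 0, 0],
  [0, 0, 0],
], gripper=[0.6, 0.6, 0.6, 0.6], turn=[0, 0, 0, 0])

```text
time_s: 11.22
eef_pos: [575.2, 26.5, 87.3]
ee_rot: [0.68, -0.68, -0.192, 0.192]
force: [0.5, 0.1, -2.3]
grip_width: 0.727
```

Expected contact is at about TCP z = 85. I'll continue in 1 mm steps.

drive_tool([
  [0, 0.001, 0],
  [0, 0.001, 0],
  [0, 0, 0],
  [0, 0, 0],
], gripper=[0.6, 0.6, 0.6, 0.6], turn=[0, 0, 0, 0])

```text
time_s: 11.55
eef_pos: [575.3, 26.5, 85.6]
ee_rot: [-0.68, 0.681, 0.193, -0.192]
force: [-0.6, 0.2, 1.0]
grip_width: 0.725
```

drive_tool([
  [0, 0.001, 0],
  [0, 0.001, 0],
  [0, 0, 0],
  [0, 0, 0],
], gripper=[0.6, 0.6, 0.6, 0.6], turn=[0, 0, 0, 0])

```text
time_s: 11.88
eef_pos: [576.6, 26.3, 85.4]
ee_rot: [-0.68, 0.681, 0.194, -0.191]
force: [-2.2, -0.4, 12.3]
grip_width: 0.725
```

Contact came at z = 85.5, which puts the foot at 24, its seated height. I'll relax, open only partly to keep off the loops, and rise.

drive_tool([
  [0, -0.002, 0],
  [0, 0, 0],
  [0, 0, 0],
  [0, 0, 0],
  [0, 0, 0],
  [0, 0, 0],
  [0, 0, 0],
  [0, 0, 0],
  [0, 0, 0],
  [0, 0, 0],
], gripper=[0.6, 0.3, 0.26, 0.24, 0.22, 0.2, 0.18, 0.16, 0.15, 0.15], turn=[0, 0, 0, 0, 0, 0, 0, 0, 0, 0])

```text
time_s: 12.72
eef_pos: [575.2, 26.5, 85.3]
ee_rot: [0.68, -0.68, -0.192, 0.192]
force: [-0.4, -0.3, 0.2]
grip_width: 0.853
```

```bash
python3 m.py 3
```

```text
[575.2  26.5  85.3] [[0.852, -0.0, -0.524], [0.524, 0.0, 0.852], [-0.0, -1.0, 0.0]] 12.7167 [-0.4 -0.3  0.2] 72.46530153871548
scene dipper 0.81 [577.8  24.4  22.6]
scene dipper_handle 0.56 [524.6 103.8  89.8]
scene pot 0.76 [577.   30.6  21.6]
scene pot_rim 0.61 [574.7  30.1  79.9]
```

View pics/scene3.png

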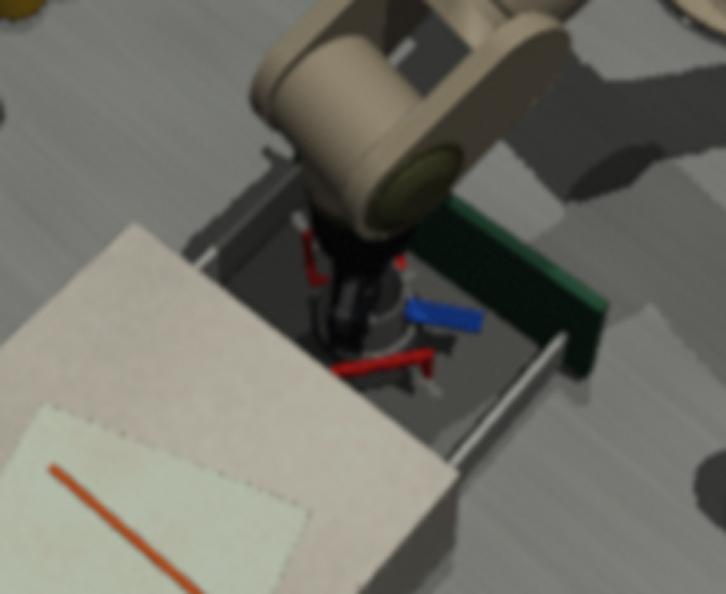

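It is seated: the handle dropped with the cup and the gripper reads no load. I'll rise, check the seat, then go round to the front panel.

drive_tool([
  [0, -0.004, 0],
  [0, -0.006, 0],
  [0, -0.01, 0],
  [0, -0.02, 0],
  [0, -0.03, 0],
  [0, -0.03, 0],
  [0, -0.03, 0],
  [0, -0.01, 0],
  [0, 0, 0],
], gripper=[0.15, 0.15, 0.15, 0.15, 0.15, 0.15, 0.15, 0.15, 0.15], turn=[0, 0, 0, 0, 0, 0, 0, 0, 0])

```text
time_s: 13.97
eef_pos: [576.2, 26.4, 228.9]
ee_rot: [-0.679, 0.681, 0.194, -0.19]
force: [-0.0, 1.0, 0.1]
grip_width: 0.849
```

drive_tool([
  [0, 0, 0],
  [0, 0, 0],
  [0, 0, 0],
  [0, 0, 0],
  [-0.02, 0, 0],
  [-0.025, 0, 0],
  [-0.025, 0, 0],
  [-0.025, 0, 0],
  [-0.025, 0, 0],
  [-0.02, 0, 0],
  [-0.01, 0, 0],
  [0, 0, 0],
], gripper=[0.3, 0.5, 0.7, 0.9, 1, 1, 1, 1, 1, 1, 1, 1], turn=[6.9, 6.9, 6.9, 6.9, 0, 0, 0, 0, 0, 0, 0, 0])

```text
time_s: 14.97
eef_pos: [423.7, 16.3, 224.6]
ee_rot: [0.707, -0.707, -0.024, 0.025]
force: [0.7, -0.5, -0.3]
grip_width: -0.002
```

```bash
python3 m.py 4; python3 - <<'E'
from h import *
for n in ('top','scene'):
    z=np.load(f'/tmp/{n}4.npz'); im=z['im'].astype(int); W=cloud(n,z['D']); r,g,b=im[...,0],im[...,1],im[...,2]
    near=lambda c,d:np.hypot(W[...,0]-c[0],W[...,1]-c[1])<d
    m=near((575,28),38)&(W[...,2]>112)&(W[...,2]<130)&~(r>g+30);P=W[m]; print(n,'rim',m.sum(),np.percentile(P[:,2],[10,50,90]) if m.sum() else '',circ(P[:,:2]) if m.sum()>10 else '')
    m=(b>r+40)&(b>g+25)&near((550,60),90)&(W[...,2]>80); P=W[m]; print('handle',m.sum(),P.mean(0) if m.sum() else '')
    if m.sum()>20:
        A=np.c_[P[:,:2],np.ones(len(P))]; k=np.linalg.lstsq(A,P[:,2],rcond=None)[0]; print('slope',k)
E
```

```text
[423.7  16.3 224.6] [[0.998, -0.002, -0.069], [0.069, 0.0, 0.998], [-0.002, -1.0, 0.0]] 14.9667 [ 0.7 -0.5 -0.3] -0.13171895845729084
top dipper 0.71 [574.6  28.   19.8]
top pot 0.74 [581.7  30.8  22.5]
top pot_rim 0.66 [579.7  31.   81.8]
scene dipper 0.69 [573.2  25.8  20.8]
scene dipper_handle 0.9 [525.9 104.6  88. ]
scene pot_rim 0.58 [577.4  31.   79.9]
top rim 57 [114.57355025 117.66849518 121.74475634] [576.34697953  26.78864091  29.76221309]
handle 0 
scene rim 106 [113.44623565 116.99114468 120.55764486] [573.22359769  27.84358099  29.49873297]
handle 164 [540.95954741  79.51169773  97.10723334]
slope [-2.03714753e-02 -2.48876619e-02  1.10106238e+02]
```

View pics/scene4.png

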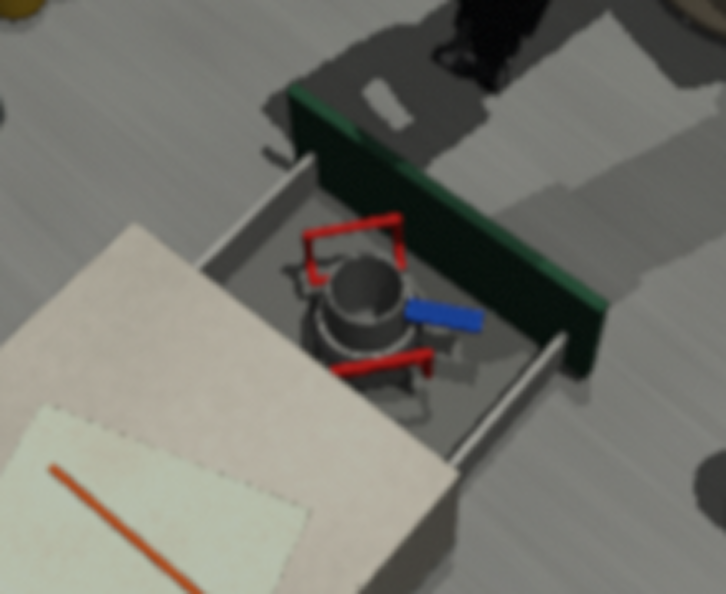

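View pics/top4.png

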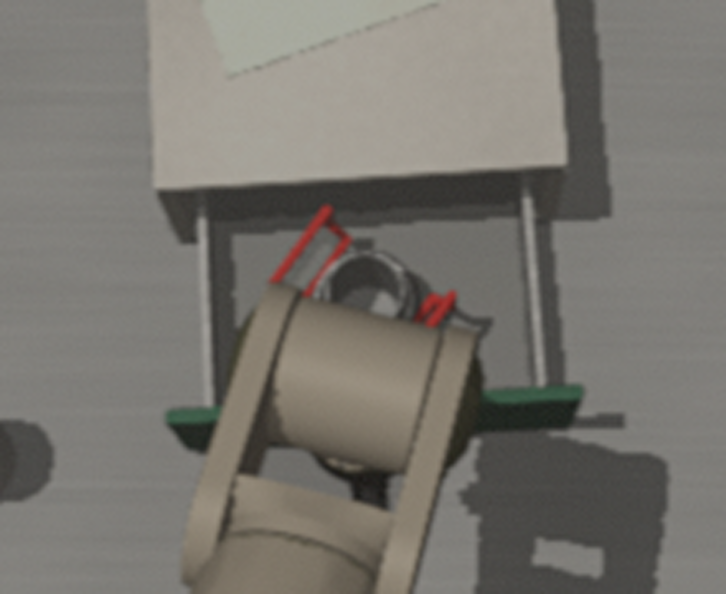

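The dipper sits level inside the pot at scene crop (368,295). Its rim is about 117 mm above the bench and its handle, at (445,315), passes between the loops. Next I lower the shut fingers in front of the panel and push.

drive_tool([
  [0, 0.02, 0],
  [0, 0.03, 0],
  [0, 0.03, 0],
  [0, 0.03, 0],
  [0, 0.012, 0],
  [0, 0.005, 0],
  [0, 0, 0],
], gripper=[1, 1, 1, 1, 1, 1, 1], turn=[0, 0, 0, 0, 0, 0, 0])

```text
time_s: 16.05
eef_pos: [425.3, 16.2, 97.7]
ee_rot: [0.707, -0.707, -0.024, 0.025]
force: [-0.8, 0.3, 0.2]
grip_width: 0.002
```

drive_tool([
  [0.005, 0, 0],
  [0.005, 0, 0],
  [0.005, 0, 0],
  [0.004, 0, 0],
  [0.004, 0, 0],
  [0.004, 0, 0],
  [0.004, 0, 0],
  [0.004, 0, 0],
  [0.004, 0, 0],
  [0.004, 0, 0],
], gripper=[1, 1, 1, 1, 1, 1, 1, 1, 1, 1], turn=[0, 0, 0, 0, 0, 0, 0, 0, 0, 0])

```text
time_s: 16.88
eef_pos: [468.7, 19.1, 98.4]
ee_rot: [0.707, -0.707, -0.024, 0.025]
force: [-3.3, -0.1, 3.0]
grip_width: -0.001
```

drive_tool([
  [0.003, 0, 0],
  [0.004, 0, 0],
  [0.004, 0, 0],
  [0.004, 0, 0],
  [0.004, 0, 0],
  [0.004, 0, 0],
  [0.004, 0, 0],
  [0.004, 0, 0],
  [0.004, 0, 0],
  [0.004, 0, 0],
  [0.004, 0, 0],
  [0.004, 0, 0],
  [0.004, 0, 0],
  [0.004, 0, 0],
  [0.004, 0, 0],
  [0.003, 0, 0],
  [0.002, 0, 0],
  [0.001, 0, 0],
  [0, 0, 0],
  [0, 0, 0],
], gripper=[1, 1, 1, 1, 1, 1, 1, 1, 1, 1, 1, 1, 1, 1, 1, 1, 1, 1, 1, 1], turn=[0, 0, 0, 0, 0, 0, 0, 0, 0, 0, 0, 0, 0, 0, 0, 0, 0, 0, 0, 0])

```text
time_s: 18.55
eef_pos: [533.5, 23.5, 98.3]
ee_rot: [-0.707, 0.707, 0.025, -0.024]
force: [-0.1, 1.1, 1.5]
grip_width: -0.002
```

```bash
python3 m.py 5
```

```text
[533.5  23.5  98.3] [[0.998, 0.001, -0.069], [0.069, -0.0, 0.998], [0.001, -1.0, -0.0]] 18.55 [-0.1  1.1  1.5] -0.17920187201732427
top dipper 0.6 [651.   34.3  23. ]
scene dipper 0.55 [650.2  32.6  19.1]
scene dipper_handle 0.79 [599.7 110.9  91.5]
```

View pics/scene5.png

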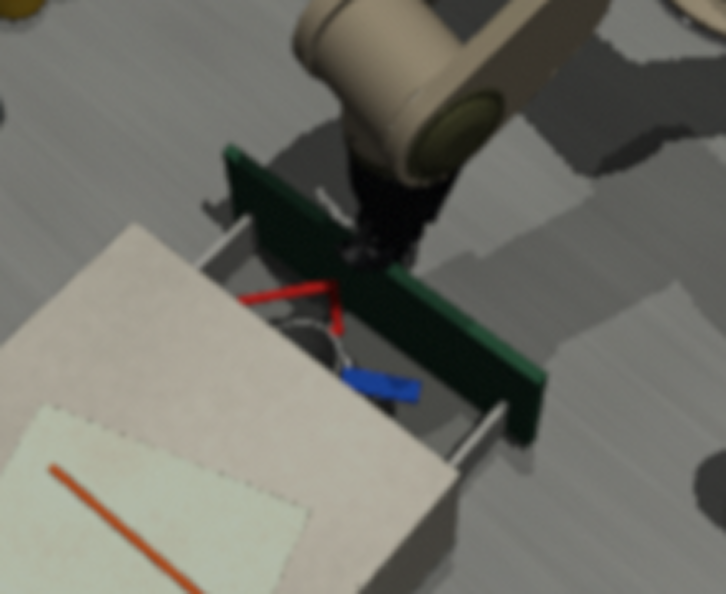

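The dipper is passing under the top board freely, with the pot standing still in the drawer. I'll keep pushing.

drive_tool([
  [0.003, 0, 0],
  [0.004, 0, 0],
  [0.004, 0, 0],
  [0.004, 0, 0],
  [0.004, 0, 0],
  [0.004, 0, 0],
  [0.004, 0, 0],
  [0.004, 0, 0],
  [0.004, 0, 0],
  [0.004, 0, 0],
  [0.004, 0, 0],
  [0.004, 0, 0],
  [0.004, 0, 0],
  [0.004, 0, 0],
  [0.004, 0, 0],
  [0.004, 0, 0],
  [0.004, 0, 0],
  [0.004, 0, 0],
  [0.003, 0, 0],
  [0.002, 0, 0],
], gripper=[1, 1, 1, 1, 1, 1, 1, 1, 1, 1, 1, 1, 1, 1, 1, 1, 1, 1, 1, 1], turn=[0, 0, 0, 0, 0, 0, 0, 0, 0, 0, 0, 0, 0, 0, 0, 0, 0, 0, 0, 0])

```text
time_s: 20.72
eef_pos: [609.5, 29.0, 98.3]
ee_rot: [0.707, -0.707, -0.025, 0.024]
force: [-2.3, 1.1, 2.1]
grip_width: -0.0
```

drive_tool([
  [0.002, 0, 0],
  [0.002, 0, 0],
  [0.002, 0, 0],
  [0.002, 0, 0],
  [0.002, 0, 0],
  [0.002, 0, 0],
  [0.002, 0, 0],
  [0, 0, 0],
], gripper=[1, 1, 1, 1, 1, 1, 1, 1], turn=[0, 0, 0, 0, 0, 0, 0, 0])

```text
time_s: 21.38
eef_pos: [621.2, 29.8, 98.2]
ee_rot: [0.707, -0.707, -0.022, 0.027]
force: [-17.7, 0.1, 10.4]
grip_width: -0.002
```

```bash
python3 m.py 6
```

```text
[621.2  29.8  98.2] [[0.998, -0.006, -0.069], [0.069, -0.0, 0.998], [-0.006, -1.0, 0.0]] 21.3833 [-17.7   0.1  10.4] -0.13622774153308237
scene pot_rim 0.24 [451.5 349.1  -1.6]
```

View pics/scene6.png

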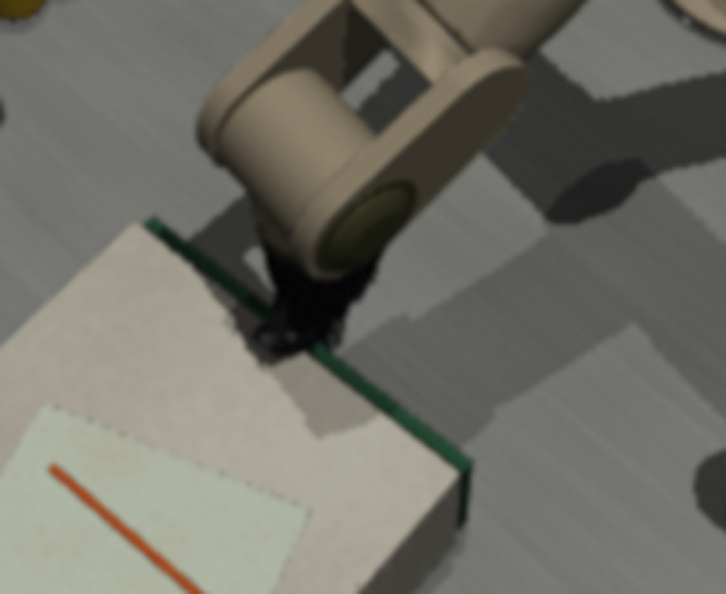

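The force rose to 18 N with the panel against the unit, so it is at its stop. I'll back off and check.

drive_tool([
  [0.001, 0, 0],
  [0, 0, 0],
  [-0.005, 0, 0],
  [-0.01, 0, 0],
  [-0.02, 0, 0],
  [-0.025, 0, 0],
  [-0.025, 0, 0],
  [-0.025, 0, 0],
  [-0.025, 0, 0],
  [-0.025, -0.02, 0],
  [-0.025, -0.03, 0],
  [-0.02, -0.03, 0],
  [-0.01, -0.03, 0],
  [0, -0.02, 0],
  [0, 0, 0],
  [0, 0, 0],
], gripper=[1, 1, 1, 1, 1, 1, 1, 1, 1, 1, 1, 1, 1, 1, 1, 1], turn=[0, 0, 0, 0, 0, 0, 0, 0, 0, 0, 0, 0, 0, 0, 0, 0])

```text
time_s: 23.22
eef_pos: [410.1, 14.7, 228.9]
ee_rot: [-0.706, 0.707, 0.025, -0.023]
force: [0.0, -0.0, -0.4]
grip_width: 0.001
```

```bash
python3 m.py 7; python3 - <<'E'
from h import *
ax=np.array([np.cos(np.radians(4.15)),np.sin(np.radians(4.15))])
for n in ('top','scene'):
    im,D=ctrl.capture(n); save('full7'+n,im); W=cloud(n,D); a=im.astype(int); r,g,b=a[...,0],a[...,1],a[...,2]
    m=(g>r+12)&(W[...,2]>132)&(W[...,2]<145)&(np.hypot(W[...,0]-640,W[...,1]-28)<190); P=W[m]
    s=P[:,:2]@ax; print(n,'panel',m.sum(),np.percentile(s,[5,50,95]))
    m=(abs(W[...,2]-150)<4)&(abs(W[...,1]-30)<100)&(W[...,0]>600); s=W[m][:,:2]@ax; print(' unit front edge',np.percentile(s,[0,.5,1]),'mouth net', [ (c2w(n,q['centre'])[:2]@ax).round(1) for q in ctrl.pinpoint(n,'mouth')[:1]],[ (c2w(n,q['centre'])[:2]@ax).round(1) for q in ctrl.pinpoint(n,'drawer_front')[:1]])
    for q in ('jug','spool','pinjar'):
        print(q,[c2w(n,k['centre']).round(0) for k in ctrl.pinpoint(n,q)[:1]])
E
```

```text
[410.1  14.7 228.9] [[0.998, 0.003, -0.069], [0.069, -0.001, 0.998], [0.003, -1.0, -0.001]] 23.2167 [ 0.  -0.  -0.4] 0.05966006818093117
top dipper_handle 0.71 [701.5 393.5  -0.8]
top panel 553 [642.22076543 647.45093925 653.14068887]
 unit front edge [648.51304141 659.37809894 660.66734143] mouth net [np.float64(659.5)] [np.float64(646.5)]
jug [array([459., 353.,   4.])]
spool [array([702., 390.,  -0.])]
pinjar [array([ 657., -401.,   -4.])]
scene panel 525 [638.83433125 644.0356789  648.6261897 ]
 unit front edge [654.23428493 656.64715264 658.44044922] mouth net [] []
jug [array([452., 351.,   0.])]
spool [array([699., 393.,  -2.])]
pinjar [array([ 645., -398.,   -1.])]
```

View pics/full7scene.png

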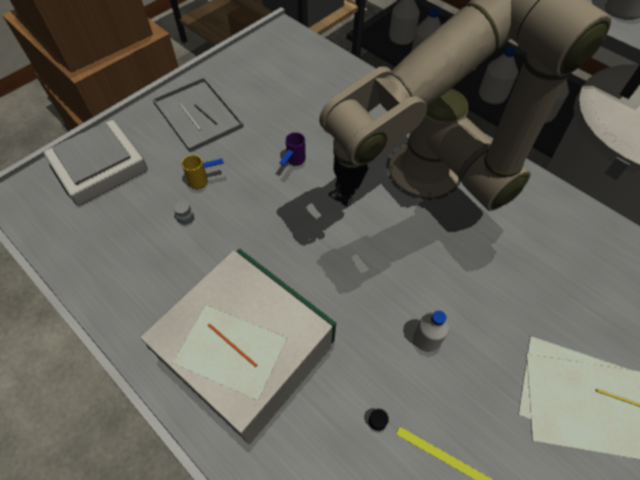

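View pics/scene7.png

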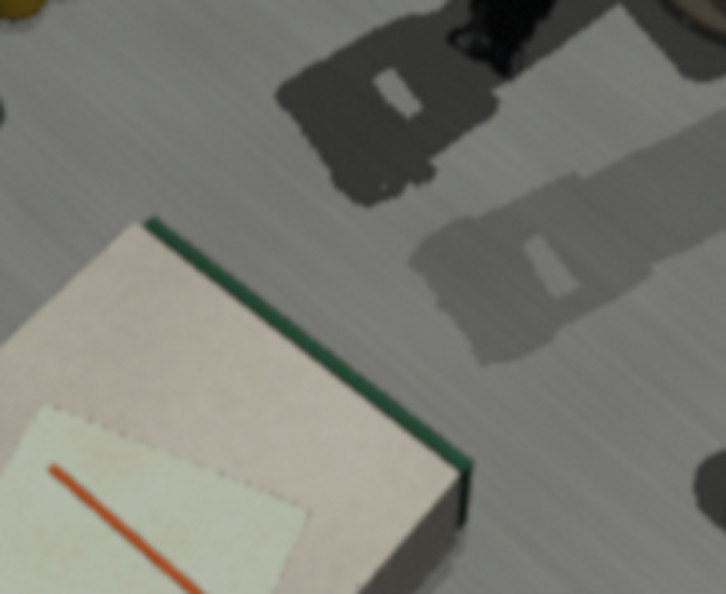

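The measured travel is only about 166 mm, and the panel still stands about 5 mm off the unit in both cameras. The stop I felt was probably the jaw knuckles on the unit's top edge. I'll push again with the narrow side of the fingers leading, after a quarter turn.

drive_tool([
  [0, 0, 0],
  [0, 0, 0],
  [0, 0, 0],
  [0, 0, 0],
  [0, 0, 0],
  [0, 0, 0],
  [0, 0, 0],
  [0, 0, 0],
  [0, 0, 0],
  [0, 0, 0],
  [0, 0, 0],
  [0, 0, 0],
  [0, 0, 0],
  [0, 0, 0],
], gripper=[1, 1, 1, 1, 1, 1, 1, 1, 1, 1, 1, 1, 1, 1], turn=[6.9, 6.9, 6.9, 6.9, 6.9, 6.9, 6.9, 6.9, 6.9, 6.9, 6.9, 6.9, 7.0, 0])

```text
time_s: 25.48
eef_pos: [409.6, 15.0, 228.3]
ee_rot: [0.517, -0.517, 0.483, -0.483]
force: [-0.0, 0.2, 0.6]
grip_width: -0.004
```

drive_tool([
  [0, 0.01, 0.01],
  [0, 0.02, 0.02],
  [0, 0.03, 0.025],
  [0, 0.03, 0.025],
  [0, 0.025, 0.025],
  [0, 0.01, 0.025],
  [0, 0, 0.025],
  [0, 0, 0.02],
  [0, 0, 0.015],
  [0, 0, 0.01],
  [0, 0, 0],
], gripper=[1, 1, 1, 1, 1, 1, 1, 1, 1, 1, 1], turn=[0, 0, 0, 0, 0, 0, 0, 0, 0, 0, 0])

```text
time_s: 26.4
eef_pos: [610.2, 29.6, 102.8]
ee_rot: [0.519, -0.519, 0.48, -0.481]
force: [-0.1, 0.2, 0.1]
grip_width: -0.004
```

```bash
python3 m.py 8
```

```text
[610.2  29.6 102.8] [[0.077, 0.0, 0.997], [-0.997, -0.0, 0.077], [0.0, -1.0, 0.0]] 26.4 [-0.1  0.2  0.1] -0.3127734022900855
scene pot_rim 0.56 [451.3 348.7  -1.5]
```

View pics/scene8.png

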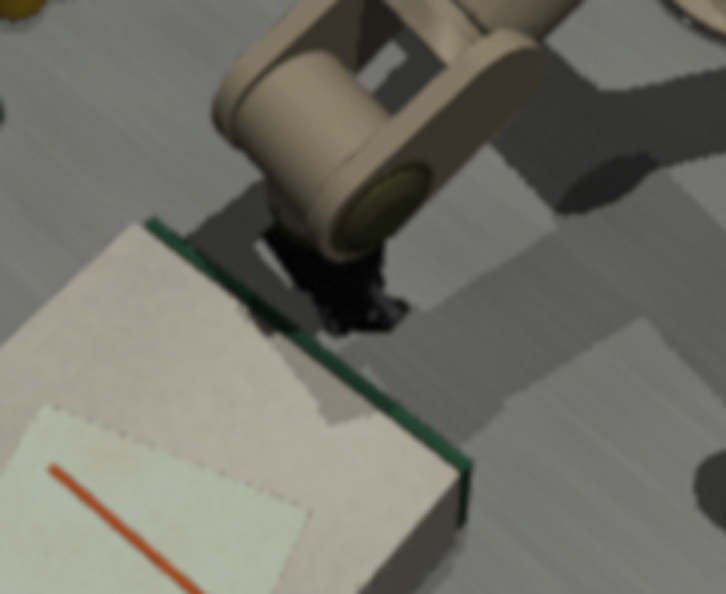

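drive_tool([
  [0, 0, 0.004],
  [0, 0, 0.004],
  [0, 0, 0.004],
  [0, 0, 0.003],
  [0, 0, 0.002],
  [0, 0, 0.002],
  [0, 0, 0.001],
  [0, 0, 0],
  [0, 0, 0],
  [0, 0, 0],
], gripper=[1, 1, 1, 1, 1, 1, 1, 1, 1, 1], turn=[0, 0, 0, 0, 0, 0, 0, 0, 0, 0])

```text
time_s: 27.73
eef_pos: [629.0, 31.0, 103.4]
ee_rot: [0.518, -0.518, 0.481, -0.482]
force: [-0.5, 0.3, -0.2]
grip_width: -0.002
```

drive_tool([
  [0, 0, 0.001],
  [0, 0, 0.001],
  [0, 0, 0.001],
  [0, 0, 0],
  [0, 0, 0],
], gripper=[1, 1, 1, 1, 1], turn=[0, 0, 0, 0, 0])

```text
time_s: 28.15
eef_pos: [631.9, 31.2, 103.3]
ee_rot: [-0.518, 0.518, -0.482, 0.481]
force: [-3.3, -0.9, 3.4]
grip_width: 0.001
```

drive_tool([
  [0, 0, 0.001],
  [0, 0, 0.001],
  [0, 0, 0.001],
  [0, 0, 0],
  [0, 0, 0],
], gripper=[1, 1, 1, 1, 1], turn=[0, 0, 0, 0, 0])

```text
time_s: 28.57
eef_pos: [631.7, 31.2, 103.4]
ee_rot: [-0.516, 0.52, -0.484, 0.479]
force: [-24.9, -3.9, 12.1]
grip_width: 0.001
```

drive_tool([
  [0, 0, 0.001],
  [0, 0, 0.001],
  [0, 0, 0],
  [0, 0, 0],
  [0, 0, 0],
], gripper=[1, 1, 1, 1, 1], turn=[0, 0, 0, 0, 0])

```text
time_s: 28.98
eef_pos: [631.7, 31.3, 103.4]
ee_rot: [-0.514, 0.522, -0.485, 0.478]
force: [-39.6, -4.0, 19.1]
grip_width: -0.001
```

drive_tool([
  [0, 0, -0.005],
  [0, 0, -0.005],
  [0, 0, -0.01],
  [0, 0, -0.02],
  [0, 0, -0.025],
  [0, 0, -0.025],
  [0, 0, -0.025],
  [0, 0, -0.025],
  [0, -0.02, -0.025],
  [0, -0.03, -0.025],
  [0, -0.03, -0.02],
  [0, -0.03, -0.01],
  [0, -0.02, 0],
  [0, 0, 0],
  [0, 0, 0],
  [0, 0, 0],
], gripper=[1, 1, 1, 1, 1, 1, 1, 1, 1, 1, 1, 1, 1, 1, 1, 1], turn=[0, 0, 0, 0, 0, 0, 0, 0, 0, 0, 0, 0, 0, 0, 0, 0])

```text
time_s: 30.32
eef_pos: [417.5, 15.7, 232.5]
ee_rot: [-0.518, 0.518, -0.482, 0.481]
force: [0.6, -0.2, 0.2]
grip_width: -0.0
```

```bash
python3 - <<'E'
from h import *
ax=np.array([np.cos(np.radians(4.15)),np.sin(np.radians(4.15))]); ay=np.array([-ax[1],ax[0]])
p,R,s=tool(); print(p,s['force'])
for n in ('top','scene'):
    im,D=ctrl.capture(n); np.savez(f'/tmp/{n}9',im=im,D=D)
    for tag in ('0','9'):
        z=np.load(f'/tmp/{n}{tag}.npz'); a=z['im'].astype(int);W=cloud(n,z['D']); r,g,b=a[...,0],a[...,1],a[...,2]
        m=(g>r+12)&(W[...,2]>132)&(W[...,2]<145)&(np.hypot(W[...,0]-560,W[...,1]-28)<240); P=W[m]
        s=P[:,:2]@ax; print(n,tag,'panel',m.sum(),np.percentile(s,[2,50,98]),np.percentile(P[:,2],[5,50,95]))
    # profile along s at lateral t bins: height vs s from the final picture
    S=W[...,:2]@ax; T=W[...,:2]@ay
    for t0 in (-100,-40,40,90):
        m=(abs(T-t0)<25)&(S>630)&(S<675)
        o=[(k,round(float(np.median(W[...,2][m&(abs(S-k)<1.5)])),0)) for k in range(632,674,3) if (m&(abs(S-k)<1.5)).sum()>2]
        print(t0,o)
    u,v=w2p(n,np.array([645,30,140])).astype(int)
    save('gap'+n,cv2.resize(im[v-60:v+60,u-80:u+80],None,fx=5,fy=5,interpolation=2))
E
```

```text
[417.4887849   15.66072751 232.49830257] [ 0.57937158 -0.23345096  0.24674316]
top 0 panel 568 [475.60409181 481.0460304  487.09444154] [133.17055779 137.1258673  141.51528998]
top 9 panel 549 [645.64622392 651.24933009 657.62171596] [133.14291204 137.49254062 141.86017475]
-100 [(632, -1.0), (635, -1.0), (638, -1.0), (641, 0.0), (644, 60.0), (647, 78.0), (650, 129.0), (653, 138.0), (656, 138.0), (659, 146.0), (662, 150.0), (665, 149.0), (668, 149.0), (671, 149.0)]
-40 [(632, -1.0), (635, 0.0), (638, -1.0), (641, -1.0), (644, 105.0), (647, 69.0), (650, 28.0), (653, 136.0), (656, 136.0), (659, 145.0), (662, 150.0), (665, 150.0), (668, 149.0), (671, 150.0)]
40 [(632, -1.0), (635, 1.0), (638, -1.0), (641, -0.0), (644, 79.0), (647, 75.0), (650, 20.0), (653, 136.0), (656, 137.0), (659, 146.0), (662, 149.0), (665, 149.0), (668, 150.0), (671, 151.0)]
90 [(632, -1.0), (635, -2.0), (638, -2.0), (641, -1.0), (644, 44.0), (647, 81.0), (650, 132.0), (653, 137.0), (656, 137.0), (659, 144.0), (662, 150.0), (665, 150.0), (668, 150.0), (671, 152.0)]
scene 0 panel 530 [471.90467092 478.93677838 484.51466835] [133.22746604 136.95402679 140.66352037]
scene 9 panel 381 [642.10341688 646.1912841  650.42215883] [134.01278627 137.26156712 140.19542532]
-100 [(641, 135.0), (644, 137.0), (647, 137.0), (650, 137.0), (656, 150.0), (659, 149.0), (662, 149.0), (665, 149.0), (668, 150.0), (671, 150.0)]
-40 [(641, 135.0), (644, 137.0), (647, 137.0), (650, 137.0), (656, 149.0), (659, 149.0), (662, 149.0), (665, 149.0), (668, 149.0), (671, 149.0)]
40 [(641, 137.0), (644, 137.0), (647, 137.0), (650, 138.0), (656, 149.0), (659, 149.0), (662, 149.0), (665, 150.0), (668, 149.0), (671, 149.0)]
90 [(641, 136.0), (644, 137.0), (647, 137.0), (650, 138.0), (656, 148.0), (659, 149.0), (662, 149.0), (665, 149.0), (668, 149.0), (671, 149.0)]
```

View pics/gaptop.png

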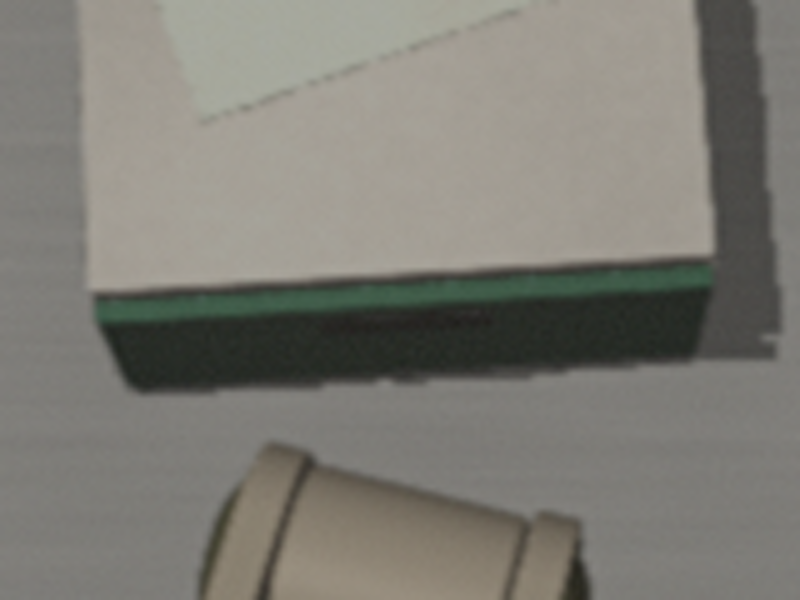

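View pics/gapscene.png

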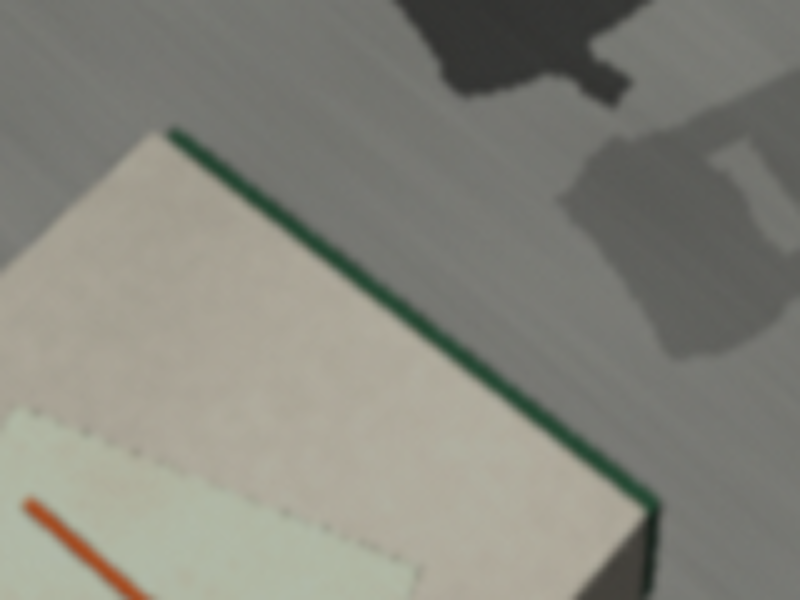

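The second push moved the panel about 4 mm further, to a hard stop. Travel is now about 170 mm, and the panel's inner face meets the unit within about 1 mm in the top view. Handing in.

```bash
python3 -c "
from h import *
print(ctrl.finish_job())"
```

```text
the job is handed in; nothing more can be done
None
```

The grey steel dipper is in the pot, the drawer is pushed shut with both inside, and the job is handed in at about 30 s of the 64 s allowed.

- **Dipper:** I gripped it across its diameter and turned its handle to about 66° from the nearer red loop. I lowered it in 1 mm steps until it touched, at a foot height of 24 mm. After release its rim measured about 117 mm above the bench against a nominal 119 mm. The handle was level between the loops, and the pot stayed upright.
- **Drawer, first push:** it stopped about 4 mm short at 18 N. I think the gripper's knuckles met the unit's top edge.
- **Drawer, second push:** with the fingers turned sideways it reached a hard stop at about 632 mm, where the wrist force rose to about 40–44 N, all of it through the fingers. That is close to the 40 N limit for the arm and gripper body.
- **Final checks:** total travel was about 170 mm in the top view. The panel looks flush with the unit to within 1 mm there. The scene camera read about 167 mm with fewer points, so the two cameras differ by about 3 mm, and I trusted the hard stop.
- **Bystanders:** after the first push the jug, spool and glass jar read where they started, within the measuring noise. I did not measure them again after the second push, which went nowhere near them. The arm ended clear of everything.

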